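Pin the hinged shoe form together on its jack

ROBOT

A 6-joint arm with a two-finger parallel gripper is mounted at the origin on the work surface. World frame = base frame: x ahead of the robot, y to its left, z up, the work surface at z = 0. Lengths are in m, angles in rad, forces in N, time in s.
With the tool pointing down it reaches from about 0.375 to 0.9 m from the base axis. Payload 3.1 kg.
Tool frame: the origin (TCP) lies between the finger pads; the fingertips stand 8 mm ahead of it and the grasp point (between the pads) lies 11 mm behind it; z points along the fingers, y is the line along which they close (so a half turn about z gives the same grasp; the last joint's range is limited). The gripper opens to 87 mm and grips with 3 to 60 N. Pads are 19 mm wide; open, the fingers measure 117 mm over their backs; the gripper's body (75 mm by 190 mm) begins 51 mm behind the grasp point.
Start: joints at [-1.339, 0.527, 1.433, -0, 1.181, -0.178], TCP at [0.249, -0.573, 0.231] pointing down, gripper open.
Joint ranges: [-3.08, 3.08], [-0.75, 2.2], [0.22, 2.44], [-1.43, 4.57], [0, 2.65], [-2.85, 2.85]. Speed limits (rad/s): [2.79, 2.79, 3.14, 3.14, 3.14, 3.14].

INTERFACE

Orientations are given as a unit quaternion [x, y, z, w].
In Python, from rig import robot, vision, job gives the robot as it stands.
- The arm moves only by the shell command python3 -m handwheel 'ROWS' [OPENING] [FORCE]. ROWS is JSON, a list of rows, each a list of 4 numbers: the shift along the tool's x, y, z as a fraction of full scale, then the turn about the tool's z as a fraction of full scale. A call has 1 to 20 rows; each row is the pose to reach, as a shift and turn from the pose commanded when the call began, along the tool's axes at that moment, turning the shorter way round; what a row does not reach only later rows make up. Full scale, the value 1, is 300 mm for a shift and 2 pi rad for a turn. A row lasts 1/12 s, in which the tool goes at most 41.7 mm and 7.16 degrees, less where a joint would pass 70% of its speed; a pose out of reach is approached as far as the arm can. A call with a number of a shift or a turn outside -1 to 1 is refused whole. A call with a gripper value outside its range is refused whole. OPENING is the opening in per cent of the stroke, from 0 (shut) to 100 (fully open), set as the call begins (- or left out, the last holds). The fingers move at their own pace and stop on an object; FORCE is the grip in N (left out, the last holds). Time passes only in rows, so rows that repeat a pose let the fingers close. It gives the time, the measured TCP pose, the force, the opening and the grip force at its end, in the units of the state.
- robot.get_obs(): the state, without advancing time (a new reading comes with each control period).
- vision.camera(name): name is "scene" or "top" or "wrist"; returns a dict with "frame" (384x512x3 uint8, red, green, blue), "K" (3x3 intrinsics, pixels), "cam_to_world" (4x4, takes a point from camera to world coordinates); the wrist camera has in their place "hand_eye" (4x4, takes a point from camera to tool coordinates, whose origin is the TCP and whose axes are the flange's). Camera axes: x right, y down, z forward; pixel columns grow to the right and rows downward; lengths in m; the calibration is good to about 2 mm. A picture is of the moment at which its call begins: read the wrist's pose just before it. There is no depth.
- job.hand_in(): hands the job in; it is judged then, once.
Trained networks look in the newest picture that a camera, given by its name, has taken for a name from the list of things; names that differ only in an ending like _2 or _b are one class to them, and where a whole thing is asked for, a point or a joint stands for the part that bears it (a point fixed in the world has none). Each returns a list of dicts, best first, with "conf" (0 to 1); they miss things now and then, are a little off and sometimes report something else, mostly with a low value. They report only what shows in the picture. A call takes as long as a camera call. They do not tell look-alikes from the thing itself.
- vision.look_for(camera, label): "point" ([row, column] in pixels, amid what is visible of it).
- vision.outline_of(camera, label): "mask" (384x512 bool, what is visible of it) and "point" ([row, column] in pixels, amid what is visible of it).
The state is a dict: "time": time; "q": joint angles; "joint_velocities": joint speeds; "joint_torque": joint torques, N m; "position": TCP position; "tool_rot": TCP orientation; "ft_force": force on the tool from outside, world axes, zero at the start; "moment": the same for the moment, N m; "grip_width": finger opening in m; "grip_force": force on a finger pad.
Only numpy, scipy, OpenCV 4.12 (cv2) and the standard library are available. Lean on these libraries where they do the work, as an engineer would, in place of code of your own. Each camera call takes 0.05 s, during which the arm holds its last target. There are 200 camera calls.

TASK

Join the two halves of the wooden shoe form on the sloping jack: slide the heel half (it has a post to move it by) along its rail until it is fully home and the two hinge knuckles line up, then take the longer of the two steel pins from the wooden stand and push it down through both knuckles until its collar sits flush on the upper one. Let go, and leave the short pin and everything else on the bench where it stands.

Things in the scene. Friction and masses are not known exactly. Their poses are not given: they have to be found in the camera images.
- heel_half (a joint): slide travel of the heel half of the shoe form on its rail, in m: 0 = fully home against its stop (both knuckles in line), 0.10 = farthest back. Pushing it along +y of upper_knuckle, towards the toe half, lowers the value. Stiff (about 4 N friction, light damping), no spring: it stays where it is left.
- jack: grey jack fixed to the table: base 170 x 410 (y), origin on the table, carrying a bed that slopes up away from the robot at 25 degrees. On the bed lie the two halves of a pale wooden shoe form, each about 125 long: toe half fixed (towards +y), heel half on a slide rail (towards -y). Their tops are up to 82 above the bed, square to it; with the heel half home, a gap of 60 between them holds the knuckles.
- upper_knuckle (a point): centre of the top mouth of the upper hinge knuckle, a steel tube on the sliding heel half: outer diameter 44, bore 20, length 40, mouth 84 above the bed. z axis = bore axis, out of the mouth: it leans 25 degrees from vertical towards the robot. y axis: level, along the rail, from heel half to toe half. x axis: up the slope.
- lower_knuckle (a point): centre of the top mouth of the lower hinge knuckle, a steel tube on the fixed toe half: outer diameter 44, bore 20, length 36, open below, lower end 6 above the bed. Axes as upper_knuckle. With the heel half home this mouth lies 42 straight below the upper mouth along the bore axis (2 of gap between the tubes).
- post_top (a point): centre of the top end of the round steel post by which the heel half is slid: diameter 22, parallel to the bore (z axis of this point), clear for 49 below its top, above a washer of diameter 34. It stands on the heel half, 90 from the upper knuckle's bore axis towards -y; its top is 51 higher along z than the upper mouth. Axes as upper_knuckle.
- pin: the long steel hinge pin (about 280 g), loose, upright in one hole of the stand. Origin: centre of the tip, z axis towards the head. From the tip: shaft diameter 16 to 80 (first 10 tapered from diameter 9), collar diameter 34 from 80 to 85, square grip 22 x 22 from 85 to 127, faces across its x and y axes. Seated, the collar lies on the upper knuckle and the tip is 4 off the bed.
- pin_collar (a point): centre of the underside of the long pin's collar, 80 above its tip; axes as pin
- short_pin: the short pin, same shape but with a shaft of only 42, total 89: too short to reach into the lower knuckle; it stands in the other hole. Origin: centre of the tip.
- stand: wooden stand, fixed, 170 (x) x 70 (y) x 40 high, origin at the centre of its underside; two blind holes of diameter 19 and depth 32 at x = -45 and +45, so each pin's tip is 8 above the table. Which pin is in which hole varies.
- amber_bottle: bystander, loose: brown bottle with a black cap, diameter 60, height 160; origin at the centre of its underside
- tape_roll: bystander, loose: flat roll of tape, outer diameter 100, height 30; origin at the centre of its underside
- shoe_brush: bystander, loose: shoe brush lying bristles down, 45 x 140 (y) x 40 high; origin at the centre of its underside
- cream_tin: bystander, loose: round shoe-cream tin, diameter 60, height 30, standing between the pin stand and the jack; origin at the centre of its underside
- mug: bystander, loose: mug, rim diameter 80, height 90; origin at the centre of its underside
- spray_bottle: bystander, loose: spray bottle, diameter 72, height 200; origin at the centre of its underside
Not all that is in view belongs to the job. Leave any blue or green look-alike of the pin alone.

How it is judged:
On the way, in this order (a step that is already met when the one before it is completed fails the run):
1. the heel half is slid home, with the long pin not yet in it (value of joint heel_half below 0.004 m and distance between pin_collar and upper_knuckle above 0.06 m), for 0.2 s.
2. the long pin is pushed through both knuckles, collar on the upper one (value of joint heel_half below 0.004 m and distance between pin_collar and upper_knuckle below 0.006 m and angle between the z axis of pin and the z axis of upper_knuckle, either way round below 0.08 rad and z of pin in the frame of lower_knuckle below -0.03 m), for 0.2 s.
At the end, for the whole second after the job is handed in: The heel half is home (joint under 4 mm), the long pin is through both knuckles: the centre of its collar's underside is within 6 mm of the upper mouth's centre, its axis within 0.08 rad of the bore's, its tip more than 30 mm below the lower knuckle's mouth; pin and heel half are at rest and let go (all of step 2 and linear speed of pin below 0.02 m/s and velocity of joint heel_half below 0.02 m/s); the robot touches nothing.
It fails at once if a bystander, or the short pin, is shifted by more than 30 mm (distance of any of short_pin, amber_bottle, tape_roll, shoe_brush, cream_tin, mug, spray_bottle from where it was at the start of the episode above 0.03 m).
It also fails if it takes over 64 s, if anything falls off the work surface, if the arm or the gripper's body presses on something with over 40 N, if the wrist force passes 120 N, or if a joint passes its speed limit or range.

## Working session

There is one attempt and no reset: what is moved stays moved. The work goes in short steps, Python scripts to look and compute and a shell command to move; the robot and the scene stay as the last step left them, time stands still between calls to the robot, and variables do not carry over. Pictures are saved under pics/ and viewed, at most 10 in all, crops included, and the job is handed in when it is done.

```bash
ls; mkdir -p pics
python3 - <<'E'
from rig import robot, vision, job
import cv2,numpy as np
o=robot.get_obs();print(o['time'],o['position'],o['tool_rot'],o['grip_width'])
ims=[]
for c in ['scene','top']:
    d=vision.camera(c);ims.append(d['frame']);print(c,d['K'].tolist(),np.round(d['cam_to_world'],4).tolist())
    for l in ['pin','short_pin','stand','upper_knuckle','lower_knuckle','post_top','jack','cream_tin','heel_half','mug','amber_bottle','spray_bottle','tape_roll','shoe_brush']:
        print(c,l,[(np.round(r['point']).tolist(),round(r['conf'],2)) for r in vision.look_for(c,l)[:4]])
    cv2.imwrite(f'pics/{c}.png',cv2.resize(d['frame'][:,:,::-1],(800,600),interpolation=cv2.INTER_CUBIC))
E
```

```text
pics
0.0 [ 0.24888081 -0.57251907  0.22957102] [ 9.79077501e-01  2.03484711e-01 -2.80281314e-05 -1.10378345e-03] 0.08722497136690065
scene [[401.43353316165866, 0.0, 253.67973711675356], [0.0, 401.43353316165866, 191.25040553611282], [0.0, 0.0, 1.0]] [[0.0453, 0.529, -0.8474, 1.7652], [0.999, -0.0268, 0.0367, -0.0725], [-0.0033, -0.8482, -0.5297, 0.9185], [0.0, 0.0, 0.0, 1.0]]
scene pin [([230.0, 181.0], 0.77), ([220.0, 112.0], 0.75), ([227.0, 284.0], 0.65), ([225.0, 130.0], 0.63)]
scene short_pin [([206.0, 159.0], 0.48)]
scene stand [([225.0, 166.0], 0.55), ([227.0, 202.0], 0.5)]
scene upper_knuckle [([213.0, 269.0], 0.83)]
scene lower_knuckle [([222.0, 290.0], 0.64), ([211.0, 270.0], 0.54)]
scene post_top [([211.0, 269.0], 0.78)]
scene jack [([227.0, 285.0], 0.94), ([191.0, 219.0], 0.51)]
scene cream_tin [([229.0, 203.0], 0.55)]
scene heel_half [([212.0, 270.0], 0.88)]
scene mug [([232.0, 396.0], 0.94)]
scene amber_bottle [([218.0, 158.0], 0.74), ([250.0, 152.0], 0.59)]
scene spray_bottle [([197.0, 381.0], 0.76)]
scene tape_roll [([194.0, 217.0], 0.87)]
scene shoe_brush [([196.0, 2
[... 261 characters left out ...]
pin [([150.0, 422.0], 0.73), ([147.0, 400.0], 0.65), ([155.0, 374.0], 0.57), ([168.0, 400.0], 0.46)]
top short_pin [([239.0, 317.0], 0.67), ([186.0, 375.0], 0.42)]
top stand [([172.0, 364.0], 0.82), ([147.0, 233.0], 0.71)]
top upper_knuckle [([148.0, 236.0], 0.84), ([151.0, 209.0], 0.43)]
top lower_knuckle []
top post_top [([149.0, 234.0], 0.85), ([111.0, 362.0], 0.63)]
top jack [([150.0, 209.0], 0.9)]
top cream_tin [([177.0, 317.0], 0.59), ([178.0, 365.0], 0.2)]
top heel_half [([147.0, 233.0], 0.76)]
top mug [([142.0, 93.0], 0.85)]
top amber_bottle [([113.0, 364.0], 0.68)]
top spray_bottle [([198.0, 90.0], 0.79)]
top tape_roll [([246.0, 315.0], 0.57)]
top shoe_brush [([238.0, 212.0], 0.88)]
```

View pics/top.png

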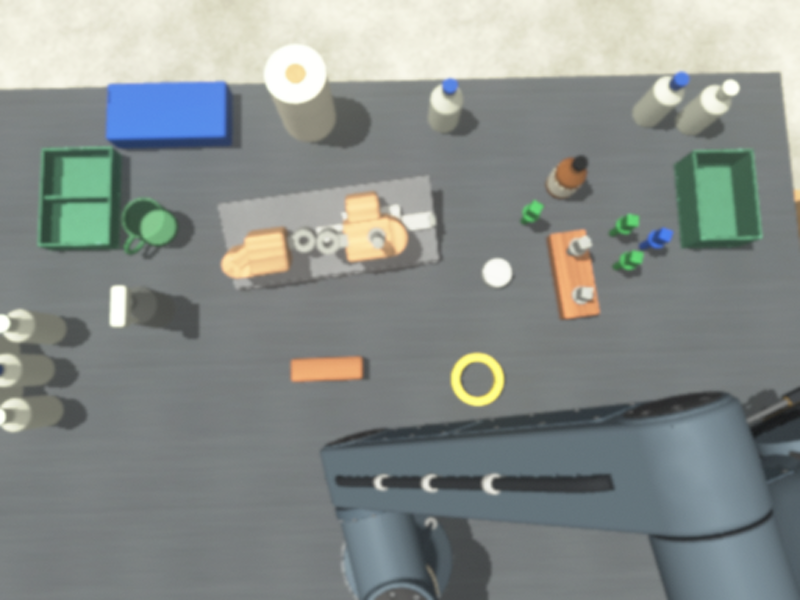

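View pics/scene.png

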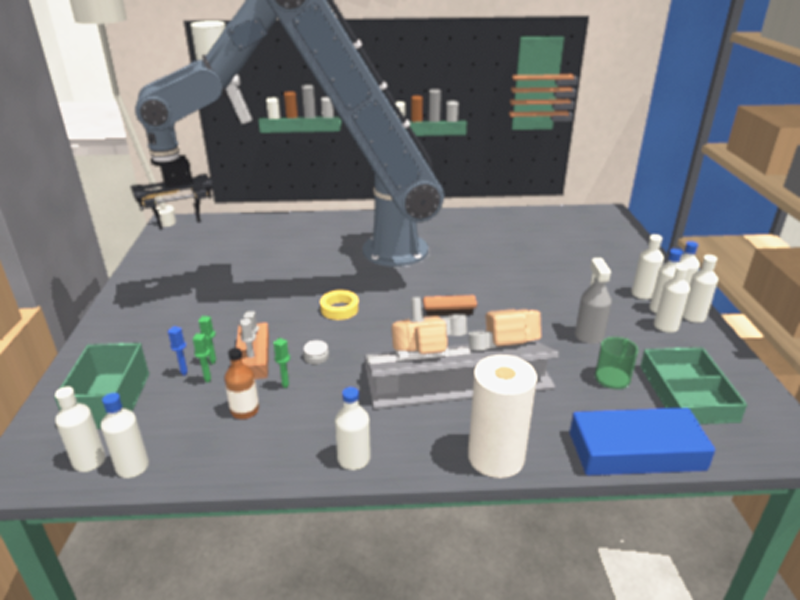

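The top view shows the jack at (330,235) in 800-px coordinates, with the toe half on the left (+y). The post is at (378,238), the upper knuckle at (328,241) and the lower knuckle at (302,240). The stand is at (573,273) and holds two steel pins, at (580,245) and (583,294).

What could be taken for the pin (top, 800-px): steel (580,245), steel (583,294), green (532,213), (627,225), (630,262), blue (657,238). Only the two steel pins in the stand are possible, so a close crop should show which is longer.

```bash
cat > h.py <<'E'
import numpy as np, cv2, json
from rig import robot, vision, job
from scipy.spatial.transform import Rotation as R
def cam(c):
    o=robot.get_obs(); d=vision.camera(c)
    if 'hand_eye' in d:
        T=np.eye(4);T[:3,:3]=R.from_quat(o['tool_rot']).as_matrix();T[:3,3]=o['position']
        d['cam_to_world']=T@d['hand_eye']
    return d
def ray(d,rc):
    v=np.linalg.solve(d['K'],[rc[1],rc[0],1.]);M=d['cam_to_world'];return M[:3,3],M[:3,:3]@v
def onz(d,rc,z):
    p,v=ray(d,rc);return p+v*(z-p[2])/v[2]
def proj(d,P):
    q=np.linalg.inv(d['cam_to_world'])@np.r_[P,1];u=d['K']@q[:3];return (u[:2]/u[2])[::-1]
def tri(obs):
    A=np.zeros((3,3));b=np.zeros(3)
    for d,rc in obs:
        p,v=ray(d,rc);v=v/np.linalg.norm(v);Q=np.eye(3)-np.outer(v,v);A+=Q;b+=Q@p
    return np.linalg.solve(A,b)
def rows(target,o=None):
    "fractions along tool axes to reach world target TCP"
    o=o or robot.get_obs();return np.round(R.from_quat(o['tool_rot']).inv().apply(np.array(target)-o['position'])/0.3,4)
E
python3 - <<'E'
from h import *
t=cam('top');s=cam('scene')
def crop(d,r0,r1,c0,c1,w,h): return cv2.resize(d['frame'][r0:r1,c0:c1,::-1],(w,h),interpolation=cv2.INTER_CUBIC)
a=crop(t,120,220,340,440,400,400);b=crop(s,180,260,100,200,400,320)
c=crop(t,110,190,140,290,400,213);e=crop(s,180,265,230,350,400,283)
im=np.zeros((600,800,3),np.uint8);im[:400,:400]=a;im[:320,400:]=b;im[400:600,:400]=c[:200];im[320:600,400:]=e[:280]
cv2.imwrite('pics/c1.png',im)
E
```

```text
(no output)
```

View pics/c1.png

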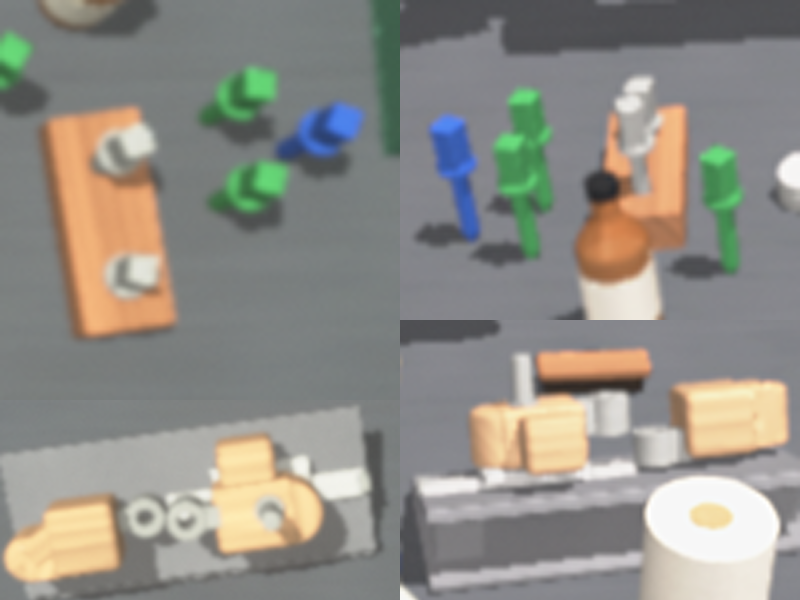

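Run:
```python
from h import *
t=cam('top');s=cam('scene')
for n,a,b in [('far +x pin',(154.2,375),(205.5,157)),('near pin',(187.3,376.3),(201.3,159.7))]:
    print(n,tri([(t,a),(s,b)]),onz(t,a,.135),onz(t,a,.097))
# knuckle: mouth of upper in top crop (185,520)/lower (145,518): 150/400 px
k=150/400
f=lambda x,y:(110+(y-400)*80/213,140+x*k)
sc=lambda x,y:(180+(y-320)*85/283,230+(x-400)*120/400)
print('post',tri([(t,f(270,512)),(s,sc(523,357))]))
print('upper',tri([(t,f(187,520)),(s,sc(612,397))]))
print('lower',tri([(t,f(145,518)),(s,sc(656,434))]))
print('stand corners',[onz(t,(120+y/4,340+x/4),.04)[:2] for x,y in [(42,122),(138,107),(175,322),(80,337)]])
print('jack corners z.0',[onz(t,f(x,y),.02)[:2] for x,y in [(30,598),(375,550)]], 'ztop',[onz(t,f(x,y),.1)[:2] for x,y in [(2,457),(358,407)]])
```

```text
far +x pin [ 0.58478282 -0.36336994  0.13327377] [ 0.58472183 -0.36589331  0.135     ] [ 0.59174945 -0.37760752  0.097     ]
near pin [ 0.49291528 -0.37351945  0.09072386] [ 0.4884708  -0.36323097  0.135     ] [ 0.49245182 -0.3748609   0.097     ]
post [0.5916955  0.02183844 0.1840421 ]
upper [0.59566885 0.11437126 0.13343136]
lower [0.60711632 0.16345416 0.09194583]
stand corners [array([ 0.6160634 , -0.31920855]), array([ 0.62598332, -0.39518267]), array([ 0.456988  , -0.41257761]), array([ 0.44753875, -0.33857802])]
jack corners z.0 [array([0.52928416, 0.30459568]), array([ 0.57518432, -0.10074415])] ztop [array([0.67865639, 0.31781371]), array([ 0.72609855, -0.08128763])]
```

The long pin is the far (+x) one, with its top at z≈0.133. The near one's top is at about 0.091, so it is the short pin. I'll start with the heel half.

Run:
```python
from h import *
print(rows([.57,.03,.31]))
d=vision.camera('wrist');print(np.round(d['hand_eye'],3).tolist(),d['K'][0,0])
```

```text
[ 1.7824 -1.418  -0.2648]
[[-0.0, -0.967, -0.256, 0.07], [1.0, -0.0, -0.001, -0.0], [0.001, -0.256, 0.967, -0.154], [0.0, 0.0, 0.0, 1.0]] 305.4976665331353
```

```bash
python3 -m handwheel '[[0.89,-0.71,-0.265,0],[0.89,-0.71,-0.265,0],[0.89,-0.71,-0.265,0],[0.89,-0.71,-0.265,0],[0.89,-0.71,-0.265,0],[0.89,-0.71,-0.265,0],[0.89,-0.71,-0.265,0],[0.89,-0.71,-0.265,0],[0.89,-0.71,-0.265,0]]' 100
python3 -m handwheel '[[0.89,-0.71,0,0.047],[0.89,-0.71,0,0.047],[0.89,-0.71,0,0.047],[0.89,-0.71,0,0.047],[0.89,-0.71,0,0.047],[0.89,-0.71,0,0.047],[0.89,-0.71,0,0.047],[0.89,-0.71,0,0.047],[0.89,-0.71,0,0.047],[0.89,-0.71,0,0.047]]'
python3 - <<'E'
from h import *
d=cam('wrist');cv2.imwrite('pics/w1.png',cv2.resize(d['frame'][:,:,::-1],(800,600)))
o=robot.get_obs();print(o['time'],o['position'],R.from_quat(o['tool_rot']).as_matrix()[:,0])
for l in ['post_top','upper_knuckle','lower_knuckle']:print(l,[(np.round(r['point']).tolist(),round(r['conf'],2)) for r in vision.look_for('wrist',l)[:3]])
for P in [(.592,.022,.184),(.600,.114,.136),(.607,.163,.092)]: print(proj(d,P)*1.5625)
E
```

```text
time: 2.5
position: [0.4106, -0.2673, 0.3115]
tool_rot: [0.979, 0.205, 0.001, -0.0]
ft_force: [0.7, 0.7, 0.7]
grip_width: 0.0872
grip_force: 0.0
time: 3.33
position: [0.5707, 0.0343, 0.31]
tool_rot: [0.998, 0.06, 0.001, -0.001]
ft_force: [-0.4, -0.2, -0.3]
grip_width: 0.0867
grip_force: 0.0
3.3833 [0.56952418 0.03211833 0.30981677] [ 9.92993412e-01  1.18169655e-01 -1.26967585e-04]
post_top [([130.0, 250.0], 0.77)]
upper_knuckle [([129.0, 252.0], 0.85)]
lower_knuckle [([102.0, 195.0], 0.86)]
[260.18337983 424.37279099]
[220.37445356 288.78338473]
[197.99479894 238.22666442]
```

View pics/w1.png

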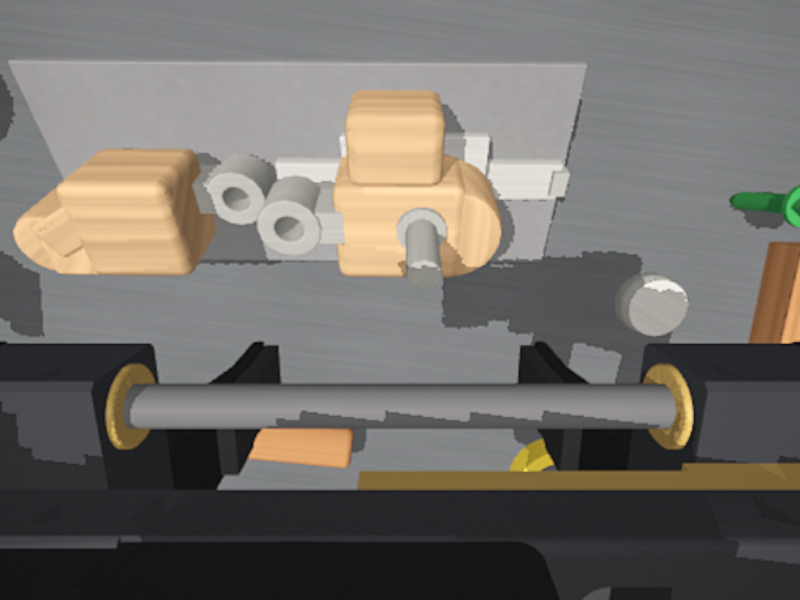

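The wrist view shows the post top at (423,274), the upper mouth at (290,228) and the lower mouth at (237,197). I'll refine with all three views.

```bash
cat >> h.py <<'E'
def jfit(obs,x0):
    "obs: (d,rc,name); params post xyz, yaw, slide; fits all known geometry"
    from scipy.optimize import least_squares
    def pts(p):
        c,s=np.cos(p[3]),np.sin(p[3]);a=np.radians(25)
        y=np.array([-s,c,0]);z=np.array([-np.sin(a)*c,-np.sin(a)*s,np.cos(a)])
        u=p[:3]+.09*y-.051*z;return dict(post=p[:3],upper=u,home=u+p[4]*y,lower=u+p[4]*y-.042*z,y=y,z=z)
    r=least_squares(lambda p:np.concatenate([proj(d,pts(p)[n])-rc for d,rc,n in obs]+[[ (p[3]-np.radians(6.6))*100]]),x0,loss='soft_l1')
    return r.x,pts(r.x),r.fun
E
python3 - <<'E'
from h import *
t=cam('top');s=cam('scene');w=cam('wrist')
k=150/400
f=lambda x,y:np.array((110+(y-400)*80/213,140+x*k))
sc=lambda x,y:np.array((180+(y-320)*85/283,230+(x-400)*120/400))
g=lambda x,y:np.array((y,x))/1.5625
obs=[(t,f(270,512),'post'),(t,f(187,520),'upper'),(t,f(145,518),'lower'),(w,g(423,274),'post'),(w,g(290,228),'upper'),(w,g(237,197),'lower'),(s,sc(523,357),'post'),(s,sc(612,397),'upper')]
x,p,fn=jfit(obs,[.59,.022,.184,.115,.05])
print(x,np.degrees(x[3]));print({k:np.round(v,4).tolist() for k,v in p.items()});print(np.round(fn,1))
o=robot.get_obs()
c=p['post']-.028*p['z'];print('grasp',c,rows(c+[0,0,-.011]),np.degrees(np.arctan2(*R.from_quat(o['tool_rot']).as_matrix()[[1,0],0])))
E
```

```text
[0.58159759 0.01628869 0.18016265 0.10913281 0.04718425] 6.252849324419864
{'post': [0.5816, 0.0163, 0.1802], 'upper': [0.5932, 0.1081, 0.1339], 'home': [0.5881, 0.155, 0.1339], 'lower': [0.6057, 0.1569, 0.0959], 'y': [-0.1089, 0.9941, 0.0], 'z': [-0.4201, -0.046, 0.9063]}
[ 3.8  1.3  0.6  0.7  0.1  1.  -1.4 -0.4 -0.5 -0.6  0.5 -0.3 -0.5 -2.4
 -0.4 -3.1 -0.6]
grasp [0.5933605  0.01757753 0.15478603] [0.0778 0.0467 0.5546] 6.435735988668113
```

```bash
python3 -m handwheel '[[0.066,0.046,0.15,0],[0.066,0.046,0.27,0],[0.066,0.046,0.39,0],[0.066,0.046,0.49,0],[0.066,0.046,0.53,0],[0.066,0.046,0.53,0]]' 100
python3 -m handwheel '[[0,0,0,0],[0,0,0,0],[0,0,0,0],[0,0,0,0],[0,0,0,0],[0,0,0,0],[0,0,0,0]]' 0 20
```

```text
time: 4.18
position: [0.5874, 0.0179, 0.1473]
tool_rot: [0.998, 0.056, -0.004, -0.001]
ft_force: [-0.4, -0.8, -0.0]
grip_width: 0.0868
grip_force: 0.0
time: 4.77
position: [0.5905, 0.0189, 0.1516]
tool_rot: [0.998, 0.057, 0.0, 0.0]
ft_force: [-0.2, 0.0, 0.2]
grip_width: 0.0484
grip_force: 0.0
```

```bash
python3 -m handwheel '[[0,0,0,0],[0,0,0,0],[0,0,0,0],[0,0,0,0],[0,0,0,0],[0,0,0,0]]' 0 20
python3 -m handwheel '[[0,-0.02,0,0],[0,-0.05,0,0],[0,-0.09,0,0],[0,-0.12,0,0],[0,-0.14,0,0],[0,-0.147,0,0],[0,-0.147,0,0],[0,-0.147,0,0]]' 0 30
```

```text
time: 5.27
position: [0.5902, 0.0197, 0.151]
tool_rot: [0.998, 0.057, -0.0, -0.001]
ft_force: [0.1, 4.8, 1.2]
grip_width: 0.0212
grip_force: 20.0
time: 5.93
position: [0.5852, 0.0632, 0.151]
tool_rot: [0.998, 0.057, -0.0, -0.0]
ft_force: [-0.6, 0.9, -0.8]
grip_width: 0.0213
grip_force: 30.0
```

```bash
python3 -m handwheel '[[0,-0.005,0,0],[0,-0.01,0,0],[0,-0.015,0,0],[0,-0.015,0,0],[0,-0.015,0,0]]' 0 30
python3 -m handwheel '[[0,-0.005,0,0],[0,-0.01,0,0],[0,-0.015,0,0],[0,-0.015,0,0],[0,-0.015,0,0]]' 0 30
python3 - <<'E'
from h import *
print(robot.get_obs()['moment'])
E
```

```text
time: 6.35
position: [0.5848, 0.0669, 0.151]
tool_rot: [0.998, 0.057, -0.0, 0.0]
ft_force: [-0.8, -4.3, -0.7]
grip_width: 0.0215
grip_force: 30.0
time: 6.77
position: [0.5846, 0.0688, 0.151]
tool_rot: [0.998, 0.058, -0.0, 0.002]
ft_force: [-0.0, -11.5, -0.9]
grip_width: 0.0213
grip_force: 30.0
[-1.56901744  0.03372497 -0.03379005]
```

```bash
python3 -m handwheel '[[0,-0.005,0,0],[0,-0.01,0,0],[0,-0.017,0,0],[0,-0.017,0,0],[0,-0.017,0,0],[0,-0.017,0,0]]' 0 30
```

```text
time: 7.27
position: [0.5846, 0.0689, 0.151]
tool_rot: [0.998, 0.059, -0.0, 0.007]
ft_force: [-0.0, -25.5, -3.4]
grip_width: 0.0216
grip_force: 30.1
```

```bash
python3 -m handwheel '[[0,0.01,0,0],[0,0.02,0,0],[0,0.025,0,0],[0,0.025,0,0]]' 0 30
python3 -m handwheel '[[0,0,0,0],[0,0,0,0],[0,0,0,0],[0,0,0,0],[0,0,-0.1,0],[0,0,-0.2,0],[0,0,-0.3,0],[0,0,-0.4,0],[0,0,-0.5,0],[0,0,-0.5,0],[0,0,-0.5,0]]' 100
python3 - <<'E'
from h import *
d=cam('wrist')
im=cv2.resize(d['frame'][60:260,100:400,::-1],(800,533),interpolation=cv2.INTER_CUBIC);cv2.imwrite('pics/w2.png',im)
np.savez('w2.npz',K=d['K'],cam_to_world=d['cam_to_world'])
E
```

```text
time: 7.6
position: [0.5845, 0.0687, 0.1509]
tool_rot: [0.998, 0.057, -0.0, 0.0]
ft_force: [0.1, -5.5, -2.3]
grip_width: 0.0214
grip_force: 30.0
time: 8.52
position: [0.5856, 0.0699, 0.3035]
tool_rot: [0.998, 0.058, 0.003, -0.0]
ft_force: [-0.7, -0.4, -0.2]
grip_width: 0.0838
grip_force: 0.0
```

View pics/w2.png

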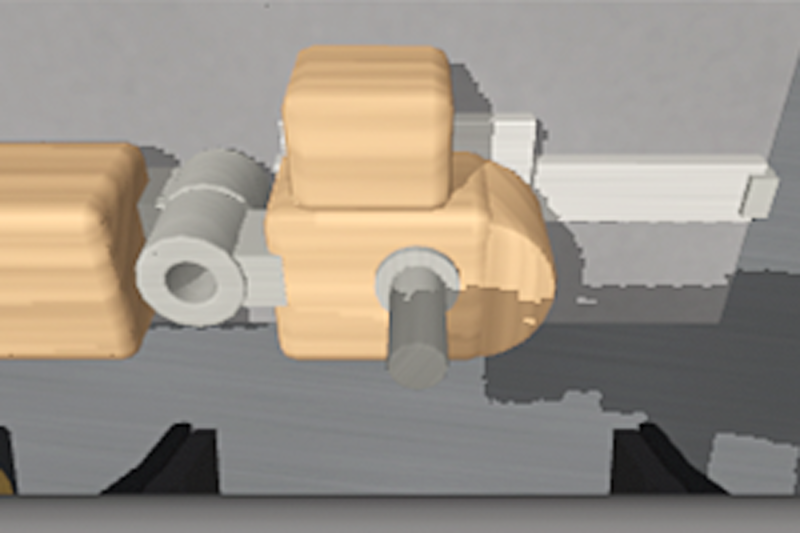

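The knuckles are in line. In the crop, the upper mouth is at (190,281) and the post top at (418,365). I'll refit and plan the trip to the pin.

Run:
```python
from h import *
w=dict(np.load('w2.npz'));t=cam('top');s=cam('scene')
l=[(c,n,r['point'],round(r['conf'],2)) for c in('top',) for n in ('upper_knuckle','post_top') for r in vision.look_for(c,n)[:2]]
print(l)
g=lambda x,y:np.array((60+y*.375,100+x*.375))
obs=[(w,g(190,281),'upper'),(w,g(418,365),'post')]
for zz in (.178,.181,.184): print(zz,onz(w,g(418,365),zz),onz(w,g(190,281),zz-.0462))
cv2.imwrite('pics/t2.png',cv2.resize(np.hstack([t['frame'][120:180,150:290,::-1],s['frame'][190:250,240:380,::-1]]),(800,171),interpolation=cv2.INTER_CUBIC))
print('to pin',rows([.565,-.362,.31]))
```

```text
[('top', 'upper_knuckle', [158.5, 216.2], 0.75), ('top', 'upper_knuckle', [188.2, 374.8], 0.19), ('top', 'post_top', [159.7, 215.6], 0.6), ('top', 'post_top', [140.2, 94.4], 0.17)]
0.178 [0.5767832  0.06768365 0.178     ] [0.58850338 0.16184966 0.1318    ]
0.181 [0.57761268 0.06779628 0.181     ] [0.58910787 0.16108142 0.1348    ]
0.184 [0.57844215 0.06790891 0.184     ] [0.58971236 0.16031318 0.1378    ]
to pin [-0.2261  1.4215 -0.036 ]
```

```bash
python3 -m handwheel '[[-0.11,0.71,0,0],[-0.11,0.71,0,0],[-0.11,0.71,0,0],[-0.11,0.71,0,0],[-0.11,0.71,0,0],[-0.11,0.71,0,0]]' 100
python3 -m handwheel '[[-0.11,0.71,0,0],[-0.11,0.71,0,0],[-0.11,0.71,0,0],[-0.11,0.71,0,0],[-0.11,0.71,0,0],[-0.11,0.71,0,0],[-0.11,0.71,0,0],[-0.11,0.71,0,0],[-0.11,0.71,0,0]]'
python3 - <<'E'
from h import *
robot.get_obs()
d=cam('wrist')
cv2.imwrite('pics/w3.png',cv2.resize(d['frame'][:,:,::-1],(800,600),interpolation=cv2.INTER_CUBIC))
np.savez('w3.npz',K=d['K'],cam_to_world=d['cam_to_world'])
o=robot.get_obs();print(o['position'],o['joint_velocities'].max() if hasattr(o['joint_velocities'],'max') else 0,o['time'])
print(proj(d,[.585,-.364,.135])*1.5625)
E
```

```text
time: 9.27
position: [0.5757, -0.1528, 0.2997]
tool_rot: [0.999, 0.054, -0.001, 0.001]
ft_force: [1.2, -0.1, -0.1]
grip_width: 0.0872
grip_force: 0.0
time: 10.02
position: [0.5676, -0.3595, 0.3003]
tool_rot: [0.998, 0.058, -0.001, -0.001]
ft_force: [0.2, -0.2, -0.1]
grip_width: 0.087
grip_force: 0.0
[ 0.56784003 -0.35925236  0.30064041] 0.007201550676796772 10.0667
[253.66867369 409.54614361]
```

View pics/w3.png

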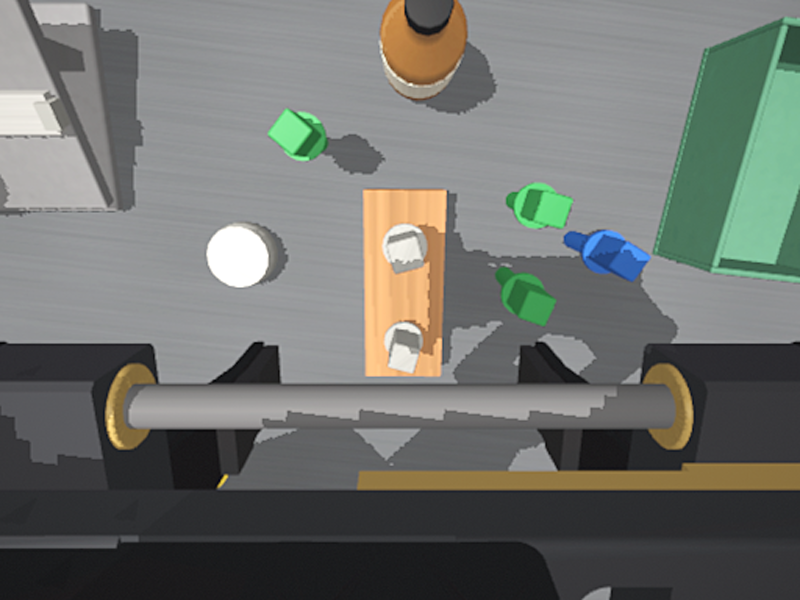

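The far steel pin is at about (405,250) and the near one at (404,350). I'll take one close crop to confirm the choice and get the yaw.

Run:
```python
from h import *
d=cam('wrist')
cv2.imwrite('pics/w4.png',cv2.resize(d['frame'][130:245,225:295,::-1],(365,600),interpolation=cv2.INTER_CUBIC))
```

```text
(no output)
```

View pics/w4.png

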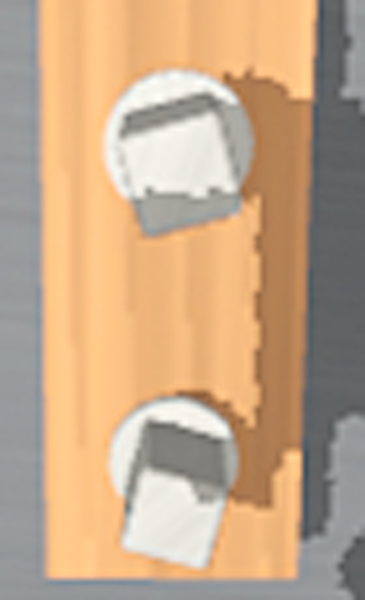

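The far pin's collar looks larger, so it stands higher. It is the long one, with its top centre at crop (181,174) and its faces turned about 15.5°. I'll approach half open to stay clear of the green look-alikes.

Run:
```python
from h import *
w=dict(np.load('w3.npz'))
p=onz(w,(163.35,259.7),.135);print(p)
print('TCP', rows([p[0],p[1],.107]))
```

```text
[ 0.5836433  -0.36159972  0.135     ]
TCP [0.0512 0.0145 0.6465]
```

```bash
python3 -m handwheel '[[0.05,0.014,0.1,-0.043],[0.05,0.014,0.2,-0.043],[0.05,0.014,0.3,-0.043],[0.05,0.014,0.36,-0.043],[0.05,0.014,0.36,-0.043],[0.05,0.014,0.44,-0.043],[0.05,0.014,0.53,-0.043],[0.05,0.014,0.6,-0.043],[0.05,0.014,0.645,-0.043],[0.05,0.014,0.645,-0.043],[0.05,0.014,0.645,-0.043]]' 55
python3 -m handwheel '[[0,0,0,0],[0,0,0,0],[0,0,0,0],[0,0,0,0],[0,0,0,0],[0,0,0,0],[0,0,0,0]]' 0 8
```

```text
time: 11.03
position: [0.5837, -0.3638, 0.1083]
tool_rot: [0.981, 0.192, 0.0, 0.0]
ft_force: [0.5, -0.5, 0.4]
grip_width: 0.0479
grip_force: 0.0
time: 11.62
position: [0.5832, -0.3641, 0.1083]
tool_rot: [0.982, 0.191, 0.0, 0.0]
ft_force: [-0.2, 1.9, 2.7]
grip_width: 0.0221
grip_force: 7.9
```

```bash
python3 -m handwheel '[[0,0,0,0],[0,0,-0.02,0],[0,0,-0.045,0],[0,0,-0.073,0],[0,0,-0.073,0],[0,0,-0.073,0]]' 0 10
python3 -m handwheel '[[-0.02,0,0,0],[-0.04,0,0.002,0],[-0.06,0,0.004,0],[-0.08,0,0.008,0],[-0.1,0,0.013,0],[-0.12,0,0.018,0],[-0.135,0,0.023,0],[-0.147,0,0.027,0],[-0.147,0,0.027,0],[-0.147,0,0.027,0]]' 0 10
python3 -m handwheel '[[0,0,0,0],[0,0,0,0],[-0.03,0,-0.06,0],[-0.06,0,-0.13,0],[-0.06,0,-0.25,0],[-0.06,0,-0.37,0],[-0.06,0,-0.5,0],[-0.06,0,-0.5,0],[-0.06,0,-0.5,0]]' 0 60
python3 - <<'E'
from h import *
d=cam('wrist')
a=d['frame'][:,:,::-1];s=cam('scene')['frame'][120:240,90:250,::-1]
im=np.hstack([cv2.resize(a,(480,360)),cv2.resize(s,(320,240)) if 0 else np.vstack([cv2.resize(s,(320,240),interpolation=cv2.INTER_CUBIC),np.zeros((120,320,3),np.uint8)])])
cv2.imwrite('pics/w5.png',im);np.savez('w5.npz',K=d['K'],cam_to_world=d['cam_to_world'])
E
```

```text
time: 12.12
position: [0.5831, -0.3639, 0.1302]
tool_rot: [0.982, 0.191, 0.0, 0.0]
ft_force: [-0.5, 0.6, -3.0]
grip_width: 0.0219
grip_force: 10.0
time: 12.95
position: [0.5415, -0.3808, 0.1211]
tool_rot: [0.982, 0.191, -0.001, -0.0]
ft_force: [-0.3, 1.9, -1.7]
grip_width: 0.022
grip_force: 10.0
time: 13.7
position: [0.5271, -0.3892, 0.2753]
tool_rot: [0.982, 0.191, 0.002, 0.004]
ft_force: [-0.1, -0.6, -2.9]
grip_width: 0.0215
grip_force: 60.0
```

View pics/w5.png

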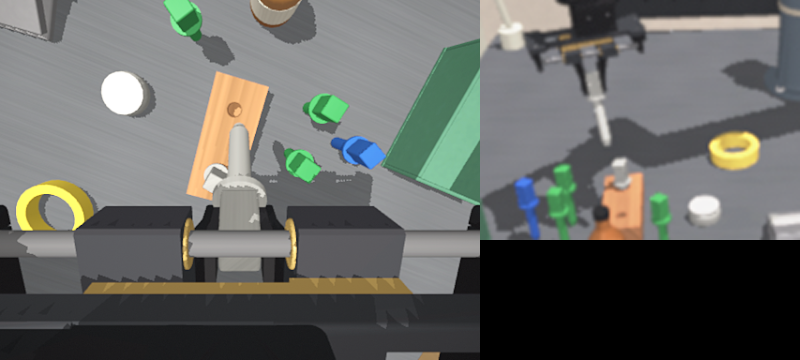

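The pin is held leaning, with its tip at about (239,126) in the wrist view. The stand and the short pin have not moved. Next I'll work out the tilt from the tip pixel and plan the insertion.

```bash
cat >> h.py <<'E'
def tilt(he,K,rc,L=.110):
    from scipy.optimize import brentq
    def f(th):
        q=np.linalg.inv(he)@np.r_[L*np.sin(th),0,-.011+L*np.cos(th),1];return (K@(q[:3]/q[2]))[1]-rc[0]
    return np.degrees(brentq(f,0,.8))
E
python3 - <<'E'
from h import *
d=vision.camera('wrist')
for r in (130,134,138): print(r,tilt(d['hand_eye'],d['K'],(r,255)))
# subpixel tip: gradient profile along the column
g=cv2.cvtColor(d['frame'],cv2.COLOR_RGB2GRAY);print(g[122:150,255].tolist(),g[136,240:270].tolist())
u=np.array([.589,.160,.136])
th=np.radians(25);psi=np.radians(6.3)
z=np.array([-np.sin(th)*np.cos(psi),-np.sin(th)*np.sin(psi),np.cos(th)])
for tip in (.03,-.08+.0):   # tip height above mouth along bore
    gp=u+z*(tip+.110);print(tip,gp-[0,0,.011])
# waypoint with the tip 60 above the mouth
gp=u+z*.17; print('pre',gp-[0,0,.011],rows(gp-[0,0,.011]))
E
```

```text
130 30.328565552997937
134 28.442942015196646
138 26.557595567043865
[184, 153, 188, 191, 189, 189, 189, 190, 197, 202, 185, 161, 186, 207, 204, 203, 203, 203, 203, 203, 203, 203, 203, 203, 203, 203, 203, 203] [190, 192, 192, 192, 191, 192, 195, 192, 190, 200, 210, 211, 211, 210, 208, 204, 199, 197, 195, 192, 180, 171, 188, 202, 196, 193, 196, 199, 201, 202]
0.03 [0.53019075 0.1535074  0.25188309]
-0.08 [0.57639802 0.15860873 0.15218923]
pre [0.51758877 0.15211613 0.27907232] [ 0.6523 -1.6728 -0.0278]
```

```bash
python3 -m handwheel '[[0,0,-0.13,0],[0.05,-0.1,-0.2,0],[0.1,-0.22,-0.2,0],[0.15,-0.34,-0.2,0],[0.19,-0.46,-0.2,0],[0.24,-0.58,-0.2,0],[0.28,-0.7,-0.2,0],[0.31,-0.79,-0.2,0],[0.326,-0.836,-0.2,0],[0.326,-0.836,-0.2,0]]'
python3 -m handwheel '[[0.03,-0.08,0,0.01],[0.08,-0.2,0,0.025],[0.13,-0.33,0,0.0436],[0.18,-0.46,0,0.0436],[0.23,-0.58,0,0.0436],[0.28,-0.7,0,0.0436],[0.31,-0.79,0,0.0436],[0.326,-0.836,0,0.0436],[0.326,-0.836,0.05,0.0436],[0.326,-0.836,0.1,0.0436],[0.326,-0.836,0.1,0.0436],[0.326,-0.836,0.1,0.0436]]'
python3 - <<'E'
from h import *
o=robot.get_obs();d=cam('wrist')
np.savez('w6.npz',K=d['K'],cam_to_world=d['cam_to_world'])
cv2.imwrite('pics/w6.png',cv2.resize(d['frame'][20:260,100:420,::-1],(800,600),interpolation=cv2.INTER_CUBIC))
M=R.from_quat(o['tool_rot']).as_matrix();print(o['position'],np.degrees(np.arctan2(M[1,0],M[0,0])))
P=o['position']+M@[.110*np.sin(np.radians(26.5)),0,-.011+.110*np.cos(np.radians(26.5))]
print('tip',P,(proj(d,P)-[20,100])*2.5,'mouth',(proj(d,[.589,.16,.136])-[20,100])*2.5)
E
```

```text
time: 14.68
position: [0.5206, -0.1146, 0.3297]
tool_rot: [0.981, 0.193, -0.002, -0.002]
ft_force: [0.3, -0.5, -2.8]
grip_width: 0.0214
grip_force: 60.0
time: 15.68
position: [0.5184, 0.15, 0.2997]
tool_rot: [0.998, 0.055, -0.002, 0.0]
ft_force: [0.4, -0.3, -2.0]
grip_width: 0.0217
grip_force: 60.0
[0.51842102 0.15002358 0.29970754] 6.290274023151801
tip [0.56688576 0.15531756 0.21208105] [294.93359344 389.15973361] mouth [221.03330811 383.24613389]
```

View pics/w6.png

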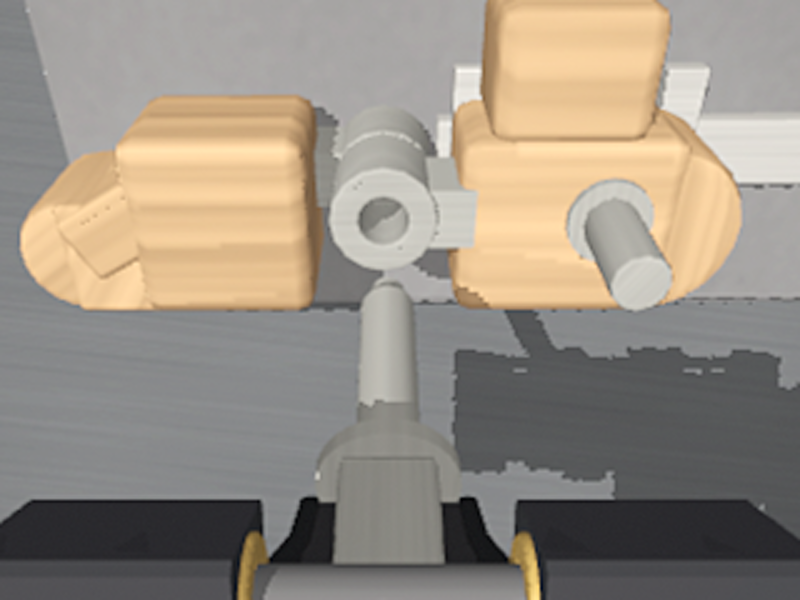

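The wrist view shows the mouth at (384,220), as predicted. The pin tip is at about (388,288), in line with it. I'll lower it onto the axis, then into the bore.

```bash
python3 -m handwheel '[[0.02,-0.004,0.08,0],[0.045,-0.0077,0.16,0],[0.061,-0.0077,0.205,0],[0.061,-0.0077,0.224,0],[0.061,-0.0077,0.224,0]]'
python3 -m handwheel '[[0.005,0,0.011,0],[0.011,0,0.023,0],[0.018,0,0.038,0],[0.025,0,0.053,0],[0.031,0,0.065,0],[0.035,0,0.076,0],[0.035,0,0.076,0],[0.035,0,0.076,0]]' 0 25
python3 - <<'E'
from h import *
o=robot.get_obs();print(o['ft_force'],o['moment'],rows([.5764,.1586,.1522]))
E
```

```text
time: 16.15
position: [0.5364, 0.1546, 0.2333]
tool_rot: [0.998, 0.055, -0.001, 0.0]
ft_force: [0.7, -0.2, -2.2]
grip_width: 0.0216
grip_force: 60.0
time: 16.82
position: [0.5468, 0.1565, 0.2111]
tool_rot: [0.998, 0.055, -0.0, 0.0]
ft_force: [0.1, 0.2, -2.9]
grip_width: 0.0217
grip_force: 25.0
[ 0.09107677  0.20205194 -2.90381848] [-0.02547144  0.07308161  0.01517277] [0.0989 0.004  0.1962]
```

```bash
python3 -m handwheel '[[0.006,0,0.012,0],[0.013,0,0.026,0],[0.02,0,0.04,0],[0.027,0,0.054,0],[0.034,0,0.068,0],[0.038,0.001,0.0755,0],[0.038,0.001,0.0755,0]]' 0 15
python3 - <<'E'
from h import *
o=robot.get_obs();print(o['ft_force'],o['moment'],rows([.5764,.1586,.1522]))
E
```

```text
time: 17.4
position: [0.5582, 0.1574, 0.1878]
tool_rot: [0.998, 0.055, -0.001, 0.0]
ft_force: [-0.9, -0.5, -2.6]
grip_width: 0.0219
grip_force: 15.0
[-0.94717301 -0.50051857 -2.59270651] [ 0.01461609  0.06674217 -0.01561936] [0.0608 0.0025 0.1187]
```

```bash
python3 -m handwheel '[[0.006,0,0.012,0],[0.012,0,0.024,0],[0.019,0,0.037,0],[0.025,0.001,0.05,0],[0.032,0.001,0.063,0],[0.038,0.002,0.075,0],[0.044,0.002,0.087,0],[0.05,0.002,0.098,0],[0.05,0.002,0.098,0],[0.05,0.002,0.098,0]]' 0 15
python3 - <<'E'
from h import *
o=robot.get_obs();print(o['ft_force'],o['moment'],rows([.5764,.1586,.1522]))
E
```

```text
time: 18.23
position: [0.5732, 0.1585, 0.159]
tool_rot: [0.998, 0.055, -0.0, -0.0]
ft_force: [0.3, 0.8, -2.4]
grip_width: 0.022
grip_force: 15.0
[ 0.3176983   0.76284417 -2.36717419] [0.01984185 0.15616186 0.00049778] [0.0105 0.0009 0.0227]
```

Moving freely. Pressing on until the collar stops it.

```bash
python3 -m handwheel '[[0.004,0.001,0.008,0],[0.008,0.001,0.016,0],[0.011,0.001,0.024,0],[0.013,0.001,0.03,0],[0.015,0.001,0.036,0],[0.015,0.001,0.036,0],[0.015,0.001,0.036,0]]' 0 20
python3 - <<'E'
from h import *
o=robot.get_obs();print(o['ft_force'],o['moment'],o['position'],rows([.5764,.1586,.1522]))
E
```

```text
time: 18.82
position: [0.5777, 0.1588, 0.1536]
tool_rot: [0.998, 0.056, 0.001, 0.0]
ft_force: [-9.1, -1.0, 23.9]
grip_width: 0.0219
grip_force: 20.0
[-9.0553571  -0.96242954 23.86861122] [-0.13722442  1.50812244  0.07227213] [0.57774015 0.1588494  0.15360001] [-0.0045  0.0003  0.0047]
```

The wrist force lies along the bore, so the collar is seated. I'll relax, let go and retreat.

```bash
python3 -m handwheel '[[-0.004,0,-0.008,0],[-0.004,0,-0.008,0],[-0.004,0,-0.008,0]]'
python3 -m handwheel '[[0,0,0,0],[0,0,0,0],[0,0,0,0],[0,0,0,0],[0,0,0,0],[0,0,-0.05,0],[0,0,-0.15,0],[0,0,-0.28,0],[0,0,-0.4,0],[0,0,-0.5,0],[0,0,-0.5,0],[0,0,-0.5,0]]' 60
python3 - <<'E'
from h import *
d=cam('wrist');s=cam('scene')['frame'][180:265,230:350,::-1]
im=np.zeros((570,800,3),np.uint8);im[:300]=0
im[:,:500]=cv2.resize(d['frame'][40:268,100:300,::-1],(500,570),interpolation=cv2.INTER_CUBIC)
im[:212,500:]=cv2.resize(s,(300,212),interpolation=cv2.INTER_CUBIC)
cv2.imwrite('pics/w7.png',im)
u=np.array([.589,.16,.136]);z=np.array([-.4201,-.0464,.9063])
for P in (u,u+.047*z): print((proj(d,P)-[40,100])*2.5)
E
```

```text
time: 19.07
position: [0.5775, 0.1587, 0.1536]
tool_rot: [0.998, 0.055, 0.002, -0.0]
ft_force: [-2.4, -0.1, 12.2]
grip_width: 0.0218
grip_force: 20.0
time: 20.07
position: [0.5777, 0.1587, 0.303]
tool_rot: [0.998, 0.055, 0.003, -0.0]
ft_force: [0.8, -0.3, -0.4]
grip_width: 0.0522
grip_force: 0.0
[319.96736379 388.75617321]
[391.56160187 388.82631205]
```

View pics/w7.png

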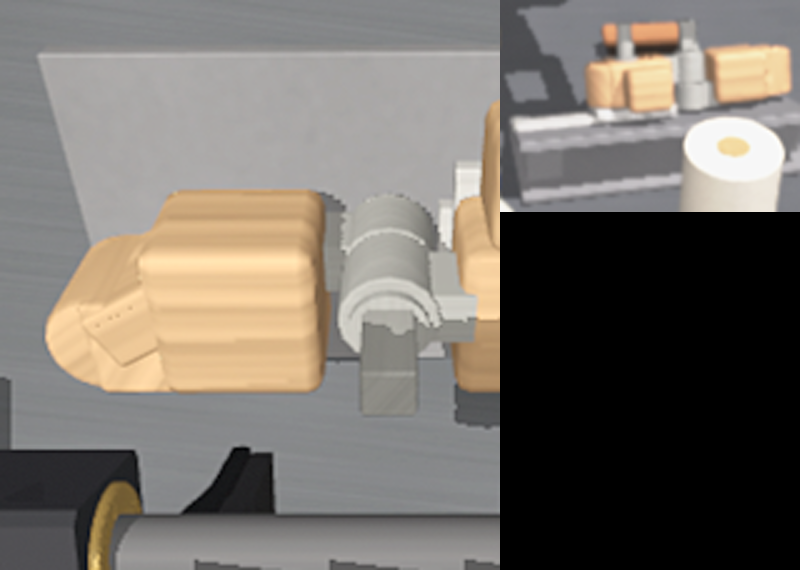

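The collar lies on the upper mouth. The head's top is at (388,393) against a predicted (389,392), the knuckles are in line, and the gripper is clear.

```bash
python3 -c "
from rig import job
print(job.hand_in())"
```

```text
the job is handed in; nothing more can be done
None
```

The heel half is home, the long pin is through both knuckles with its collar on the upper one and let go, and the job was handed in at about 20 s; no verdict came back, but the last picture shows it seated.

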